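Wind a clock case up to the stop and prime it

ROBOT

A 6-joint arm with a two-finger parallel gripper is mounted at the origin on the work surface. World frame = base frame: x ahead of the robot, y to its left, z up, the work surface at z = 0. Lengths are in m, angles in rad, forces in N, time in s.
With the tool pointing down it reaches from about 0.375 to 0.975 m from the base axis. Payload 3.8 kg.
Tool frame: the origin (TCP) lies on the centre line of the jaws, within the pads' length; the fingertips stand 17 mm ahead of it and the grasp point (between the pads) lies 2 mm behind it (bot.tip_extent is the distance from the TCP to the fingertips, in m); z points along the fingers, y is the line along which they close (so a half turn about z gives the same grasp; the last joint's range is limited). The gripper opens to 85 mm and grips with 20 to 120 N. Pads are 22 mm wide; open, the fingers measure 114 mm over their backs; the gripper's body (76 mm by 85 mm) begins 54 mm behind the grasp point. The pads swing forward as they close: fully open they stand 13 mm farther back than shut.
Start: joints at [-0.037, 0.264, 1.604, -0, 1.274, -0.037], TCP at [0.675, -0, 0.248] pointing down, gripper open.
Joint ranges: [-2.63, 2.63], [-0.94, 2.18], [0.31, 2.57], [-1.31, 4.45], [0, 2.66], [-2.55, 2.55]. Speed limits (rad/s): [2.57, 2.57, 3.14, 3.14, 3.14, 3.14].

INTERFACE

Orientations are given as a rotation vector (axis times angle).
In Python, from workcell import readout, read_camera, finish_job, bot gives the robot as it stands.
- The arm moves only by the tool jog_arm, never from a script. Its argument "deltas" is one flat list of numbers, 7 for each row, row after row: the shift along the tool's x, y, z in m, then the turn, a rotation vector about the tool's x, y, z in degrees, then the gripper command: -1 is shut, 1 is fully open, values between are in proportion. A call has 1 to 8 rows; each row is the pose to reach, as a shift and turn from the pose commanded when the call began, along the tool's axes at that moment; what a row does not reach only later rows make up. A row lasts 1/10 s, in which the tool goes at most 50 mm and 8.59 degrees, less where a joint would pass 70% of its speed; a pose out of reach is approached as far as the arm can. A call with a gripper value outside its range is refused whole. The fingers move at their own pace and stop on an object; "squeeze" is the grip in N (left out, the last holds). Time passes only in rows, so rows that repeat a pose let the fingers close. It gives the time, the measured TCP pose, the force, the opening and the grip force at its end, in the units of the state.
- readout.read_state(): the state, without advancing time (a new reading comes with each control period).
- read_camera(name): name is "scene" or "side" or "wrist"; returns a dict with "color" (400x640x3 uint8, blue, green, red), "fx", "fy", "cx", "cy" (pixels), "dist" ([k1, k2, p1, p2, k3] as OpenCV has them; the pictures are not rectified), "origin" and "attitude" of the camera in the world. Camera axes: x right, y down, z forward; pixel columns grow to the right and rows downward; lengths in m; the calibration is good to about 2 mm. A picture is of the moment at which its call begins. There is no depth.
- finish_job(): hands the job in; it is judged then, once.
The state is a dict: "time": time; "q": joint angles; "joint_vel": joint speeds; "joint_torque": joint torques, N m; "tool_pos": TCP position; "tcp_rot": TCP orientation; "wrist_force": force on the tool from outside, world axes, zero at the start; "torque": the same for the moment, N m; "width": opening from 0.0 (shut) to 1.0 (fully open); "grip_force": force on a finger pad.
Only numpy, scipy, OpenCV 4.12 (cv2) and the standard library are available. Lean on these libraries where they do the work, as an engineer would, in place of code of your own. Each camera call takes 0.05 s, during which the arm holds its last target. There are 200 camera calls.

TASK

A scraper has been left lying across the bed of the priming fixture, in the carriage's way: lay it flat in the grey tool tray. Then wind the tilted handwheel by its crank handle, clockwise as seen facing the wheel, until the carriage with the white clock case comes up against the steel stop (move the carriage with the wheel only, do not push it), and only then press the cap of the leaning spray canister fully down and let it spring back up. Do not disturb the stacks, the bottle or the jar.

Things in the scene. Friction and masses are not known exactly. Their poses are not given: they have to be found in the camera images.
- fixture: Fixed grey machine bed, 110 (x) x 400 (y) mm, rail tops 36 mm above the table; a grey gearbox (100 x 110 mm, 85 mm high) at its -y end carries the handwheel. Origin: centre of the bed's underside at table level. The carriage runs along its +y; +x is the side away from the robot. Its yaw is within 0.2 rad of the world's.
- carriage: Carriage on the bed: aluminium plate 100 (x) x 136 (y) x 20 mm carrying a fixed white round clock case 148 mm across, its top 91 mm above the table. Origin: centre of the plate's underside, axes as the fixture's. It slides along the fixture's y only, geared to the handwheel: 0.0145 m towards the stop (+y) per rad of the wheel (91 mm a turn).
- nose (a point): Centre of the front face of the small rubber bumper on the carriage's +y end, 48 mm above the table. Its axes are the fixture's.
- wheel (a joint): Angle of the handwheel in rad; grows when turned clockwise as seen facing the wheel from its crank-handle side, and drives the carriage towards the stop. Turns freely (about 0.1 N m) and stays where left.
- wheel_hub (a point): Centre of the steel handwheel, in the plane of its rim (rim centre circle 58 mm radius, bar 14 mm thick), 130 mm above the table. Its z axis is the wheel's axis, pointing out to the crank-handle side: it leans 35 degrees from vertical towards the fixture's -y. Its x axis points from the hub to the crank handle.
- crank_mid (a point): Middle of the black crank handle: a freely revolving round grip 22 mm thick and 52 mm long, parallel to the wheel's axis, at 58 mm from that axis and standing on the rim; this point is 38 mm above the rim's plane (along the wheel's z). Its z axis is parallel to the wheel's; its x and y turn with the grip.
- station: Fixed stop-and-spray station, placed anywhere along the bed. Origin: at table level under the stop face, axes as the fixture's. A canister with its foot at (145, -75, 55) mm leans 35 degrees to -x. Above it a light bar (x 64 to 100, y -144 to 26, z 311 to 331 mm, posts at x = 175) is in the way of a tool coming straight down on the cap.
- stop_face (a point): Centre of the face of the steel stop block (40 mm wide, 76 mm high above the table) that the carriage's bumper must touch; it looks to -y of the fixture. Axes as the fixture's.
- cap_top (a point): Centre of the top of the white spray cap (26 mm across, 22 mm high) at the upper end of the leaning canister. Its z axis is the cap's axis, pointing up out of the cap and leaning 35 degrees from vertical towards the fixture's -x; the cap is pressed along -z.
- cap (a joint): How far the spray cap is pressed in, in m: 0 up, 0.008 fully down (about 8 N); it springs back.
- scraper: Loose scraper, 174 mm long, 0.13 kg, flat across the bed between carriage and stop: wooden handle 110 x 26 x 22 mm high along its -x (sticking out over the bed's edge towards the robot), steel blade 46 mm wide, 4 mm thick along its +x to x = 64 mm. Origin: on its underside where handle and blade meet; z up. Centre of mass near x = -20 mm.
- tray: Grey open tool tray on the table, 220 (x) x 110 (y) mm, 40 mm high, walls and floor 5 mm, 1.5 kg. Origin: centre of its underside.
- case_stack: Bystander: stack of four white clock cases, 140 mm across, 112 mm high. Origin: centre of its underside.
- disc_stack: Bystander: stack of brown card discs, 140 mm across, 72 mm high. Origin: centre of its underside.
- glue_bottle: Bystander: white bottle, 64 mm across, 120 mm high. Origin: centre of its underside.
- screw_jar: Bystander: glass jar with steel lid, 70 mm across, 85 mm high. Origin: centre of its underside.
Things that resemble listed ones, but are neither listed nor needed, are in the scene too. What is meant by the scraper is not blue, and is the larger of those in its own colour.

How it is judged:
On the way, in this order (a step that is already met when the one before it is completed fails the run):
1. the scraper lies flat in the tray (x of scraper in the frame of tray between -0.085 and 0.085 m and y of scraper in the frame of tray between -0.045 and 0.045 m and z of scraper in the frame of tray below 0.032 m and angle between the z axis of scraper and the z axis of tray, either way round below 0.2 rad and contact force between the fingers and scraper below 0.1 N), for 0.2 s.
2. the carriage's bumper is up against the stop (y of nose in the frame of stop_face above -0.0025 m), for 0.2 s.
3. the spray cap is pressed down (value of joint cap above 0.006 m), for 0.05 s.
At the end, for the whole second after the job is handed in: Scraper released, at rest and flat in the tray (within 0.2 rad; origin within 85 mm along, 45 mm across of the tray's centre, under 32 mm above its underside); bumper within 2.5 mm of the stop face; cap back up (under 1 mm in) after a press of at least 6 of its 8 mm (x of scraper in the frame of tray between -0.085 and 0.085 m and y of scraper in the frame of tray between -0.045 and 0.045 m and z of scraper in the frame of tray below 0.032 m and angle between the z axis of scraper and the z axis of tray, either way round below 0.2 rad and linear speed of scraper below 0.02 m/s and y of nose in the frame of stop_face above -0.0025 m and value of joint cap below 0.001 m); the robot touches nothing.
It fails at once if the cap is pressed (over 3 mm) before the carriage is up against the stop (within 4 mm) (value of joint cap above 0.003 m and y of nose in the frame of stop_face below -0.004 m).
It fails at once if the robot pushes the carriage or its clock case with more than 3 N (contact force between any of the fingers, the arm and carriage above 3 N).
It fails at once if a bystander is moved more than 30 mm (distance of any of case_stack, disc_stack, glue_bottle, screw_jar from where it was at the start of the episode above 0.03 m).
It fails at once if a bystander is tipped over (angle between any of case_stack, disc_stack, glue_bottle, screw_jar's own z axis and vertical above 0.5 rad).
It also fails if it takes over 72 s, if anything falls off the work surface, if the arm or the gripper's body presses on something with over 40 N, if the wrist force passes 120 N, or if a joint passes its speed limit or range.

## Working session

There is one attempt and no reset: what is moved stays moved. The work goes in short steps, Python scripts to look and compute and a tool call to move; the robot and the scene stay as the last step left them, time stands still between calls to the robot, and variables do not carry over. Pictures are saved under pics/ and viewed, at most 10 in all, crops included, and the job is handed in when it is done.

Besides the shell and the picture viewer there is one more tool, called after ">>>" as name(argument=value, ...), one argument or row to a line, values as JSON. jog_arm: Moves the arm, as the interface text tells. Its arguments: {"type":"object","properties":{"deltas":{"type":"array"},"squeeze":{"type":"number"}},"required":["deltas"]}

```bash
ls; mkdir -p pics; python3 - <<'E'
from workcell import readout, read_camera, bot
import cv2,pickle
d={}
for n in("scene","side"):
    c=read_camera(n); d[n]=c; cv2.imwrite(f"pics/{n}0.png",c["color"])
    print(n,{k:v for k,v in c.items() if k!="color"})
pickle.dump(d,open("c0.pkl","wb"))
print(readout.read_state()); print([a for a in dir(bot) if a[0]!='_'])
E
```

```text
pics
scene {'fx': 467.4451932921854, 'fy': 467.4451932921854, 'cx': 318.2466340557402, 'cy': 195.39610804717216, 'dist': array([-0.13608359,  0.        ,  0.        ,  0.        ,  0.        ]), 'origin': array([1.06249847, 0.66604335, 1.01969974]), 'attitude': array([-0.94811189, -2.50210586,  1.06445706])}
side {'fx': 465.6478457927722, 'fy': 465.6478457927722, 'cx': 326.0031889448288, 'cy': 199.64085637631052, 'dist': array([0.00066839, 0.        , 0.        , 0.        , 0.        ]), 'origin': array([0.15753878, 1.1659452 , 0.81970678]), 'attitude': array([-0.32762275,  2.57364507, -1.51592947])}
{'time': 0.1, 'q': array([-3.70292218e-02,  2.64763169e-01,  1.60531487e+00, -2.60216093e-04,
        1.27374833e+00, -3.69255443e-02]), 'joint_vel': array([ 0.00050179, -0.00091312, -0.00082656, -0.00104759,  0.00147345,
        0.00217952]), 'joint_torque': array([ 4.44754371e-01, -5.18310356e+01, -3.70319366e+01,  1.70839056e-01,
       -1.38401880e-02,  1.71222637e-02]), 'tool_pos': array([ 6.74317466e-01, -1.46130101e-04,  2.46987202e-01]), 'tcp_rot': array([-2.2204332 , -2.22037273,  0.00267267]), 'wrist_force': array([-0.02894257,  0.33237687, -0.02475889]), 'torque': array([-0.00776975, -0.05349039,  0.02695922]), 'grip_force': 0.0, 'width': 1.0046373144076652}
['MotionError', 'tip_extent']
```

View pics/scene0.png

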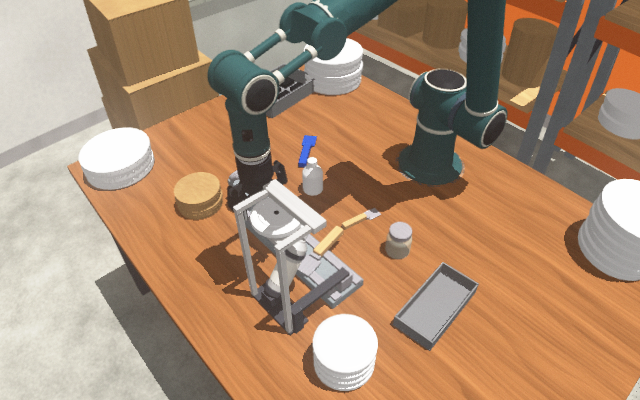

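View pics/side0.png

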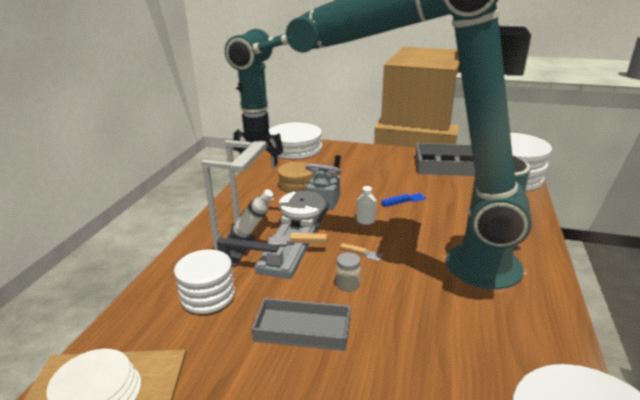

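The picture shows the carriage with the white case near scene px (275,215). The candidates for the scraper are:
- the large wooden one lying over the bed, handle at scene (328,240) and side (308,238)
- a small wooden one on the table at scene (360,218)
- a blue one at scene (307,150)

I choose the one on the bed. The tray is at scene (437,305), with a decoy tray at (290,95). Next I check in close crops.

```bash
cat > h.py <<'E'
import numpy as np,cv2
from scipy.spatial.transform import Rotation as R
def K(c): return np.array([[c["fx"],0,c["cx"]],[0,c["fy"],c["cy"]],[0,0,1.]])
def ray(c,uv):
    p=cv2.undistortPoints(np.array([[uv]],float),K(c),c["dist"])[0,0]
    return R.from_rotvec(c["attitude"]).apply([p[0],p[1],1.])
def onz(c,uv,z):
    d=ray(c,uv); o=np.asarray(c["origin"]); return o+d*(z-o[2])/d[2]
def tri(c1,u1,c2,u2):
    A=[];b=[]
    for c,u in((c1,u1),(c2,u2)):
        d=ray(c,u);d/=np.linalg.norm(d);P=np.eye(3)-np.outer(d,d);A.append(P);b.append(P@c["origin"])
    A=np.vstack(A);b=np.hstack(b);x=np.linalg.lstsq(A,b,rcond=None)[0];return x,np.linalg.norm(A@x-b)
def proj(c,X):
    Rm=R.from_rotvec(c["attitude"]).as_matrix().T
    return cv2.projectPoints(np.atleast_2d(np.array(X,float)),cv2.Rodrigues(Rm)[0],-Rm@c["origin"],K(c),c["dist"])[0][:,0]
E
python3 - <<'E'
import pickle,cv2
d=pickle.load(open("c0.pkl","rb"))
def crop(n,x0,y0,x1,y1,k,f):
    cv2.imwrite(f,cv2.resize(d[n]["color"][y0:y1,x0:x1],None,fx=k,fy=k,interpolation=cv2.INTER_CUBIC))
crop("scene",225,175,485,350,3,"pics/scene_c.png")
crop("side",200,130,360,280,4,"pics/side_c.png")
E
```

```text
(no output)
```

View pics/scene_c.png

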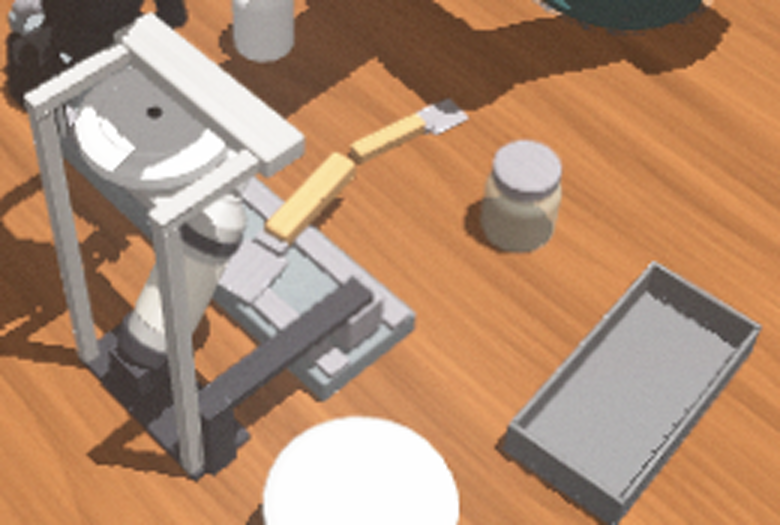

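View pics/side_c.png

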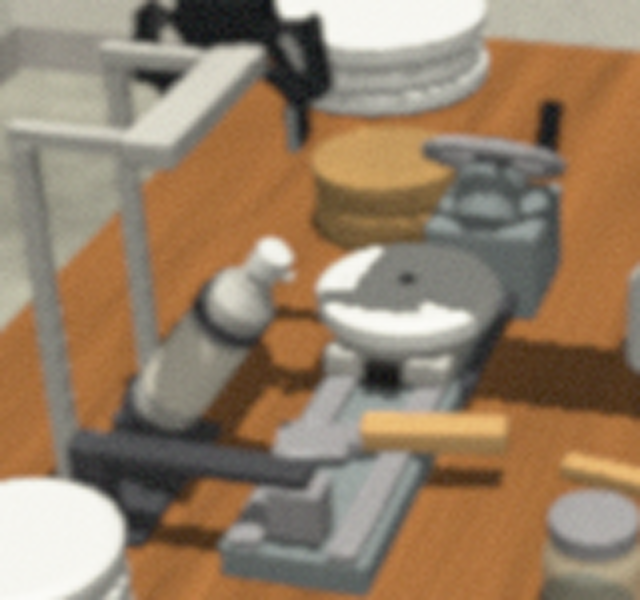

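The crops confirm the large wooden scraper across the bed: handle scene crop (345,160)→(280,232), blade on the rails. The crank is at side (337,161), the case hole at scene (276.3,212.3) and side (301.7,199.5), and the tray rim corners are at crop (655,264), (758,327), (618,500), (510,428).

```bash
python3 - <<'E'
import pickle,numpy as np
from h import *
from scipy.optimize import least_squares
d=pickle.load(open("c0.pkl","rb")); S,D=d["scene"],d["side"]
s=lambda u,v:(225+u/3,175+v/3)
e=lambda u,v:(200+u/4,130+v/4)
hole=tri(S,s(154,112),D,e(407,278));print("hole",hole)
print("bar corners z331",[onz(S,s(*p),.331).round(3) for p in((152,13),(303,135),(262,160))])
print("tray",[onz(S,s(*p),.04).round(3) for p in((655,264),(758,327),(618,500),(510,428))])
print("handle end/near",[onz(S,s(*p),.058).round(3) for p in((345,157),(279,232))])
print("handle side end",[onz(D,e(*p),.058).round(3) for p in((506,425),(362,420))])
print("cap tri",tri(S,s(230,212),D,e(278,255)))
print("bed end corners .036",onz(S,s(413,318),.036),onz(S,s(322,390),.02), onz(D,e(222,548),.036),onz(D,e(378,555),.03))
# model fit: X0,Y0,yaw,s,t,L
L35=np.deg2rad(35)
def W(p,q):
    c,sn=np.cos(p[2]),np.sin(p[2]);return [p[0]+c*q[0]-sn*q[1],p[1]+sn*q[0]+c*q[1],q[2]]
def res(p):
    r=[]
    def add(c,q,uv,w=1): r.extend(w*(proj(c,W(p,q))[0]-uv))
    add(S,(0,p[3],.091),s(154,112)); add(D,(0,p[3],.091),e(407,278))
    t=p[4]
    for q,uv in(((.064,-.144),(152,13)),((.064,.026),(303,135)),((.1,.026),(262,160))):
        add(S,(q[0],q[1]+t,.331),s(*uv))
    add(D,(.1,t+.026,.331),e(125,137)); add(D,(.064,t+.026,.331),e(178,148))
    add(S,(-.055,.2,.036),s(413,318),.5); add(D,(.055,.2,.036),e(222,548),.5)
    return r
f=least_squares(res,[.7,.1,0,-.05,.15],loss="soft_l1");p=f.x
print(p.round(4)); print(np.round(res(p),1))
print("stop",W(p,(0,p[4],0)),"L0.2 cap",W(p,(.145-.2*np.sin(L35),p[4]-.075,.055+.2*np.cos(L35))))
E
```

```text
hole (array([ 0.57435276, -0.08783761,  0.09149813]), np.float64(4.705648261931695e-05))
bar corners z331 [array([0.64 , 0.026, 0.331]), array([0.639, 0.19 , 0.331]), array([0.674, 0.189, 0.331])]
tray [array([0.333, 0.311, 0.04 ]), array([0.321, 0.414, 0.04 ]), array([0.535, 0.436, 0.04 ]), array([0.55 , 0.337, 0.04 ])]
handle end/near [array([0.461, 0.048, 0.058]), array([0.564, 0.074, 0.058])]
handle side end [array([0.455, 0.052, 0.058]), array([0.561, 0.071, 0.058])]
cap tri (array([0.62585378, 0.08860774, 0.18017644]), np.float64(0.028507495593204705))
bed end corners .036 [0.5293187  0.20682847 0.036     ] [0.62802587 0.20059099 0.02      ] [0.61496299 0.21594397 0.036     ] [0.51069989 0.18956786 0.03      ]
[ 0.5735  0.007   0.0061 -0.0953  0.1565]
[-0.   0.   0.1  0.1 -0.6 -1.9  0.8 -0.7  1.  -0.1 -2.4 -0.6 -2.4 -1.9
  1.6 -1.3 -1.5 -1.2]
stop [np.float64(0.5725545304434746), np.float64(0.16349426623585747), 0] L0.2 cap [np.float64(0.6032949200317439), np.float64(0.08867988076696937), np.float64(0.21883040885779836)]
```

>>> jog_arm(
  deltas=[-0.02,-0.045,0,0,0,8.5,1,-0.02,-0.09,0,0,0,17,1,0,-0.12,0,0,0,25.5,0.6,0.03,-0.151,0.02,0,0,34,0.3,0.064,-0.151,0.03,0,0,42.5,0.3,0.064,-0.151,0.03,0,0,51,0.3,0.064,-0.151,0.03,0,0,59.5,0.3,0.064,-0.151,0.03,0,0,68,0.3],
  squeeze=50,
)

```text
time: 0.9
tool_pos: [0.5233, 0.0645, 0.2177]
tcp_rot: [-3.085, -0.591, 0.002]
wrist_force: [0.4, 1.2, 0.4]
width: 0.647
grip_force: 0.0
```

>>> jog_arm(
  deltas=[0,0,0,0,0,8.5,0.3,0,0,0,0,0,10,0.3,0,0,0,0,0,10,0.3],
)

```text
time: 1.2
tool_pos: [0.5237, 0.064, 0.2179]
tcp_rot: [-3.124, -0.332, 0.001]
wrist_force: [0.3, 0.8, 0.2]
width: 0.648
grip_force: 0.0
```

```bash
python3 - <<'E'
from workcell import readout, read_camera
import cv2,pickle,numpy as np
d={n:read_camera(n) for n in("wrist","side","scene")}
pickle.dump(d,open("c1.pkl","wb"))
w=cv2.resize(d["wrist"]["color"],(480,300))
s=d["side"]["color"][130:205,280:380]; s=cv2.resize(s,(400,300),interpolation=cv2.INTER_CUBIC)
s2=d["scene"]["color"][170:245,200:300]; s2=cv2.resize(s2,(400,300),interpolation=cv2.INTER_CUBIC)
o=np.zeros((600,800,3),np.uint8); o[:300,:480]=w; o[300:,:400]=s; o[300:,400:]=s2
cv2.imwrite("pics/m1.png",o); c=d["wrist"]; print(c["origin"],c["attitude"],c["fx"],c["cx"],c["cy"]); print(readout.read_state()["tool_pos"],readout.read_state()["width"])
E
```

```text
[0.58768195 0.07929094 0.34370111] [ 2.2774232  -1.83762085 -0.2453138 ] 301.13635474486824 323.8235860382381 203.5634688208557
[0.5239227  0.06393766 0.2181592 ] 0.6500551923875861
```

View pics/m1.png

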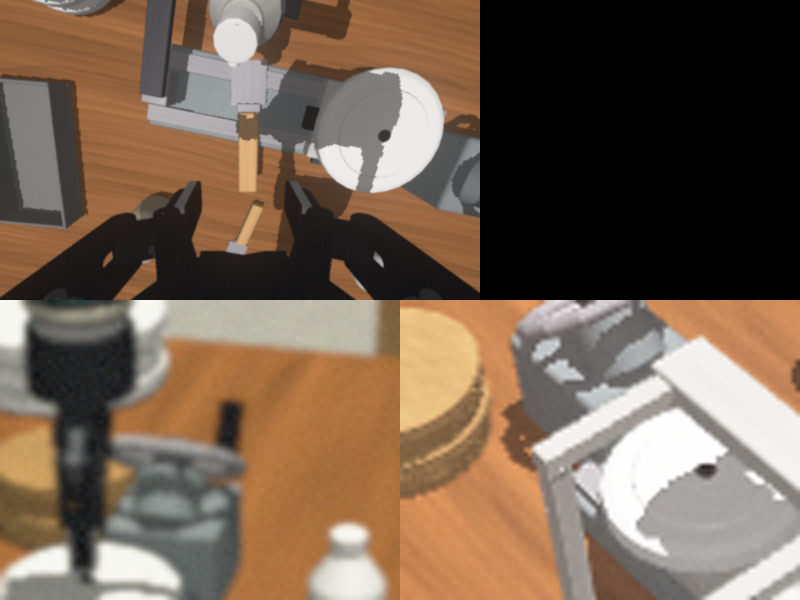

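Wrist view: handle of the scraper from (330.7,253) to about (330.7,146) full-res, cap top at (313,56), black bumper at (411,157). In the side crop the crank runs from (231,403) to (228,445).

```bash
python3 - <<'E'
import pickle
from h import *
d=pickle.load(open("c1.pkl","rb")); w,D,S=d["wrist"],d["side"],d["scene"]
f=lambda u,v:(u/.75,v/.75)
print("handle end,junction",onz(w,f(248,190),.058),onz(w,f(248,113),.058))
print("hole",onz(w,f(384,136),.091)); print("bumper front",onz(w,f(304,117),.048))
print("stop block left/right corner", onz(w,f(165,100),.076),onz(w,f(143,98),.076))
print("tray inner pts",onz(w,f(62,82),.04),onz(w,f(66,225),.04))
sd=lambda u,v:(280+u/4,130+(v-300)/4)
d0=pickle.load(open("c0.pkl","rb"))
print("cap wrist+side0",tri(w,f(235,43),d0["side"],(200+278/4,130+255/4)))
for x in(.52,.55,.57,.6):
    o=D["origin"];r=ray(D,sd(231,403));print("crank top on x=",x,o+r*(x-o[0])/r[0])
print("finger dir tool y", R.from_rotvec([-3.124,-.332,.001]).as_matrix().round(3).tolist())
E
```

```text
handle end,junction [0.46163767 0.04508999 0.058     ] [0.56367674 0.06777619 0.058     ]
hole [ 0.57424788 -0.08865029  0.091     ]
bumper front [ 0.5732882  -0.00505038  0.048     ]
stop block left/right corner [0.55953354 0.16577129 0.076     ] [0.55646171 0.19111262 0.076     ]
tray inner pts [0.55067157 0.31261049 0.04      ] [0.33571766 0.30566814 0.04      ]
cap wrist+side0 (array([0.61209176, 0.08925496, 0.20018346]), np.float64(0.0021770166400598835))
crank top on x= 0.52 [ 0.52       -0.35939579  0.13583962]
crank top on x= 0.55 [ 0.55       -0.48564441  0.07923767]
crank top on x= 0.57 [ 0.57       -0.56981016  0.04150303]
crank top on x= 0.6 [ 0.6        -0.69605878 -0.01509893]
finger dir tool y [[0.978, 0.21, -0.001], [0.21, -0.978, -0.0], [-0.001, -0.0, -1.0]]
```

>>> jog_arm(
  deltas=[0,0.004,0.05,0,0,0,0.3,0,0.004,0.1,0,0,0,0.3,0,0.004,0.145,0,0,0,0.3,0,0.004,0.162,0,0,0,0.3,0,0.004,0.162,0,0,0,-1,0,0.004,0.162,0,0,0,-1,0,0.004,0.162,0,0,0,-1,0,0.004,0.162,0,0,0,-1],
  squeeze=60,
)

```text
time: 2.15
tool_pos: [0.5263, 0.0602, 0.0581]
tcp_rot: [3.124, 0.329, 0.005]
wrist_force: [-0.2, 1.5, -0.1]
width: 0.29
grip_force: 62.8
```

>>> jog_arm(
  deltas=[0,0,0,0,0,0,-1,0,0,0,0,0,0,-1,0,0,-0.03,0,0,0,-1,0,0,-0.08,0,0,0,-1,0,0,-0.13,0,0,0,-1],
)

```text
time: 2.65
tool_pos: [0.5226, 0.0599, 0.1862]
tcp_rot: [3.124, 0.329, -0.008]
wrist_force: [-2.9, 0.1, -4.3]
width: 0.29
grip_force: 61.8
```

```bash
python3 - <<'E'
import pickle
from h import *
d=pickle.load(open("c0.pkl","rb"))
D=d["side"]
for p in((262,302),(350,307),(347,346),(254,339)): print(onz(D,p,.04).round(3))
P=[onz(D,p,.04) for p in((262,302),(350,307),(347,346),(254,339))]; print(sum(P)/4)
w=pickle.load(open("c1.pkl","rb"))["wrist"]
for p in((45,80),(66,225)): print(onz(w,(p[0]/.75,p[1]/.75),.04))
E
```

```text
[0.542 0.35  0.04 ]
[0.327 0.313 0.04 ]
[0.307 0.438 0.04 ]
[0.514 0.469 0.04 ]
[0.42285672 0.39254921 0.04      ]
[0.54864145 0.33492096 0.04      ]
[0.33571766 0.30566814 0.04      ]
```

>>> jog_arm(
  deltas=[-0.01,0,0.015,0,0,0,-1,-0.04,0,0.02,0,0,0,-1,-0.08,0,0.02,0,0,0,-1,-0.08,0,0.02,0,0,0,-1],
)

```text
time: 3.05
tool_pos: [0.4406, 0.0429, 0.1643]
tcp_rot: [-3.124, -0.328, 0.011]
wrist_force: [0.0, 0.6, -0.8]
width: 0.289
grip_force: 62.1
```

```bash
python3 - <<'E'
from workcell import readout, read_camera
import cv2,pickle,numpy as np
d={n:read_camera(n) for n in("wrist","side")}
pickle.dump(d,open("c2.pkl","wb"))
o=np.zeros((600,800,3),np.uint8)
o[:300,:480]=cv2.resize(d["wrist"]["color"],(480,300))
o[300:,:400]=cv2.resize(d["side"]["color"][170:320,200:400],(400,300),interpolation=cv2.INTER_CUBIC)
cv2.imwrite("pics/m2.png",o); s=readout.read_state();print(s["tool_pos"],s["width"],s["grip_force"],s["wrist_force"])
E
```

```text
[0.44590807 0.04338085 0.16639389] 0.2876353927093266 62.121909856796265 [ 0.48889654  0.41547664 -0.75692297]
```

View pics/m2.png

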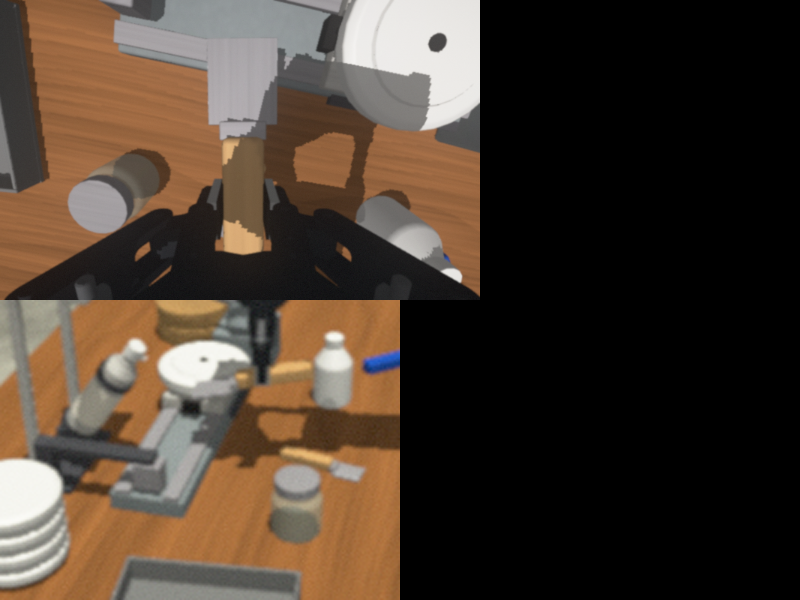

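>>> jog_arm(
  deltas=[0.006,-0.045,0,0,0,0,-1,0.012,-0.094,0,0,0,0,-1,0.018,-0.143,0,0,0,2,-1,0.024,-0.192,0,0,0,4.6,-1,0.03,-0.241,0,0,0,4.6,-1,0.036,-0.29,0,0,0,4.6,-1,0.0404,-0.331,0,0,0,4.6,-1,0.0404,-0.331,0,0,0,4.6,-1],
)

```text
time: 3.95
tool_pos: [0.418, 0.3818, 0.1672]
tcp_rot: [-3.131, -0.21, -0.004]
wrist_force: [0.1, 0.2, -0.9]
width: 0.285
grip_force: 62.1
```

>>> jog_arm(
  deltas=[0,0,0.04,0,0,0,-1,0,0,0.08,0,0,0,-1,0,0,0.1,0,0,0,-1,0,0,0.1,0,0,0,-1],
)

```text
time: 4.35
tool_pos: [0.4155, 0.3736, 0.0624]
tcp_rot: [3.131, 0.202, -0.009]
wrist_force: [-0.9, -0.8, -0.7]
width: 0.287
grip_force: 62.1
```

```bash
python3 - <<'E'
from workcell import readout, read_camera
import cv2,pickle,numpy as np
d={n:read_camera(n) for n in("wrist","side","scene")}
pickle.dump(d,open("c3.pkl","wb"))
o=np.zeros((600,800,3),np.uint8)
o[:300,:480]=cv2.resize(d["wrist"]["color"],(480,300))
o[300:,:400]=cv2.resize(d["side"]["color"][130:205,290:390],(400,300),interpolation=cv2.INTER_CUBIC)
o[300:,400:]=cv2.resize(d["scene"]["color"][150:225,210:310],(400,300),interpolation=cv2.INTER_CUBIC)
cv2.imwrite("pics/m3.png",o); s=readout.read_state();print(s["tool_pos"],s["width"],s["grip_force"],s["wrist_force"])
E
```

```text
[0.41881623 0.37642666 0.06769913] 0.2877205672938835 62.05562353134155 [-0.91841478  0.27582593 -1.91464637]
```

View pics/m3.png

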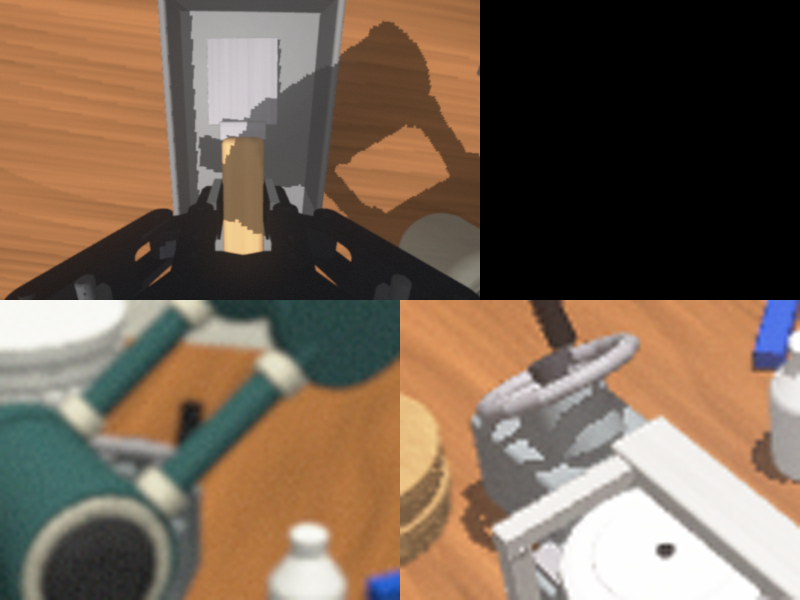

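The scraper hangs centred in the tray and aligned with it, so I lower it and release. In the scene crop, the wheel rim's ellipse is centred near (249.5,169.3) full-res and the crank is on its far side.

>>> jog_arm(
  deltas=[0,0,0.025,0,0,0,-1,0,0,0.037,0,0,0,-1,0,0,0.037,0,0,0,-1,0,0,0.037,0,0,0,0,0,0,0.037,0,0,0,0,0,0,0.037,0,0,0,0,0,0,-0.01,0,0,0,0,0,0,-0.06,0,0,0,0],
)

```text
time: 5.3
tool_pos: [0.4152, 0.3739, 0.1248]
tcp_rot: [3.131, 0.202, -0.009]
wrist_force: [1.6, 1.0, -0.3]
width: 0.5
grip_force: 0.0
```

```bash
python3 - <<'E'
import pickle
from h import *
d=pickle.load(open("c0.pkl","rb"));D=d["side"];S=pickle.load(open("c3.pkl","rb"))["scene"]
e=lambda u,v:(200+u/4,130+v/4); s=lambda u,v:(210+(u-400)/4,150+(v-300)/4)
print("hub",tri(D,e(495,157),S,s(558,377)))
print("crank base",tri(D,e(549,150),S,s(568,348)))
print("crank top-ish",tri(D,e(549,104),S,s(540,302)))
# predicted model with yaw psi
c35,s35=np.cos(np.deg2rad(35)),np.sin(np.deg2rad(35))
for hy in(-.24,-.26,-.28): print(hy,proj(D,[.574,hy,.13]),proj(S,[.574,hy,.13]),"want",e(495,157),s(558,377))
E
```

```text
hub (array([ 0.54468749, -0.25146615,  0.12709149]), np.float64(0.0013229953749839915))
crank base (array([ 0.50866458, -0.29199577,  0.11516362]), np.float64(0.007888555867355611))
crank top-ish (array([ 0.5140937 , -0.31422156,  0.14949759]), np.float64(0.00783917395425631))
-0.24 [[314.58523654 169.22206612]] [[243.34996873 174.59452669]] want (323.75, 169.25) (249.5, 169.25)
-0.26 [[316.15547859 166.85900578]] [[239.461815   171.20615638]] want (323.75, 169.25) (249.5, 169.25)
-0.28 [[317.69354975 164.54435718]] [[235.64233664 167.87613793]] want (323.75, 169.25) (249.5, 169.25)
```

```bash
python3 - <<'E'
import pickle
from h import *
d=pickle.load(open("c0.pkl","rb"));D=d["side"];S=d["scene"];w=pickle.load(open("c1.pkl","rb"))["wrist"]
e=lambda u,v:(200+u/4,130+v/4); f=lambda u,v:(u/.75,v/.75); s=lambda u,v:(225+u/3,175+v/3)
print("bed -x bottom edge side", onz(D,e(372,590),0),onz(D,e(432,458),0),onz(D,e(525,312),0))
print("bed -x edge wrist z.03",onz(w,f(148,121),.03),onz(w,f(300,157),.03))
print("bed -x top edge scene",onz(S,s(413,318),.03),onz(S,s(250,182),.036))
print("bar side",onz(D,e(125,137),.331),onz(D,e(178,148),.331))
print("scene bar",onz(S,s(152,13),.331),onz(S,s(303,135),.331),"+x edge",onz(S,s(118,38),.331),onz(S,s(262,160),.331))
E
```

```text
bed -x bottom edge side [0.51574916 0.19145106 0.        ] [0.52173371 0.0255978  0.        ] [ 0.50731902 -0.21130557  0.        ]
bed -x edge wrist z.03 [0.52133817 0.20031928 0.03      ] [ 0.51576549 -0.02061556  0.03      ]
bed -x top edge scene [0.52606661 0.20402752 0.03      ] [ 0.53354687 -0.00216324  0.036     ]
bar side [0.66493785 0.19189751 0.331     ] [0.62575649 0.19913195 0.331     ]
scene bar [0.64020557 0.02587869 0.331     ] [0.63896979 0.19026364 0.331     ] +x edge [0.67473051 0.03070273 0.331     ] [0.67394297 0.18893149 0.331     ]
```

>>> jog_arm(
  deltas=[0,0.02,-0.045,0,0,0,0,0,0.06,-0.075,0,0,0,0,-0.002,0.105,-0.105,0,0,0,0,-0.004,0.15,-0.13,0,0,0,0,-0.006,0.195,-0.155,0,0,0,0,-0.008,0.24,-0.175,0,0,0,0,-0.01,0.287,-0.19,0,0,0,0,-0.01,0.336,-0.2,0,0,0,0],
)

```text
time: 6.1
tool_pos: [0.4497, 0.045, 0.3271]
tcp_rot: [-3.135, -0.204, -0.004]
wrist_force: [1.2, 0.2, 0.5]
width: 0.503
grip_force: 0.0
```

>>> jog_arm(
  deltas=[0,0.049,0,0,0,0,0,0,0.098,0,0,0,7.5,0,0,0.147,0,0,0,7.5,0,0,0.196,0,0,0,7.5,0,0,0.245,0,0,0,7.5,0,0,0.294,0,0,0,7.5,0,0,0.342,0,0,0,7.5,0,0,0.342,0,0,0,7.5,0],
)

```text
time: 6.9
tool_pos: [0.4935, -0.2976, 0.3243]
tcp_rot: [3.14, -0.011, -0.002]
wrist_force: [-0.5, 0.9, 0.3]
width: 0.5
grip_force: 0.0
```

>>> jog_arm(
  deltas=[0.02,0.01,0,8,0,0,0,0.02,0.02,0,16,0,0,0,0.02,0.04,0.01,24,0,0,0,0.02,0.055,0.03,32,0,0,0,0.02,0.065,0.06,35,0,0,0,0.02,0.065,0.1,35,0,0,0.2,0.02,0.065,0.1,35,0,0,0.2],
)

```text
time: 7.6
tool_pos: [0.511, -0.3553, 0.2181]
tcp_rot: [-2.522, 0.007, 0.011]
wrist_force: [-1.4, 1.4, -0.6]
width: 0.599
grip_force: 0.0
```

```bash
python3 - <<'E'
from workcell import readout, read_camera
import cv2,pickle,numpy as np
from h import R
d={n:read_camera(n) for n in("wrist","side")}
pickle.dump(d,open("c4.pkl","wb"))
o=np.zeros((600,800,3),np.uint8)
o[:450,:720]=cv2.resize(d["wrist"]["color"],(720,450))
o[450:,:300]=cv2.resize(d["side"]["color"][130:205,270:420],(300,150),interpolation=cv2.INTER_CUBIC)
cv2.imwrite("pics/m4.png",o); s=readout.read_state();print(s["time"],s["tool_pos"],s["tcp_rot"],R.from_rotvec(s["tcp_rot"]).as_matrix().round(3).tolist(),s["q"].round(2))
E
```

```text
7.7 [ 0.51365619 -0.35624721  0.22510571] [-2.52800126e+00  2.13734282e-03  1.63667481e-03] [[1.0, -0.002, -0.001], [-0.001, -0.818, 0.576], [-0.002, -0.576, -0.818]] [-0.85  0.46  1.5   0.39  1.66  0.66]
```

View pics/m4.png

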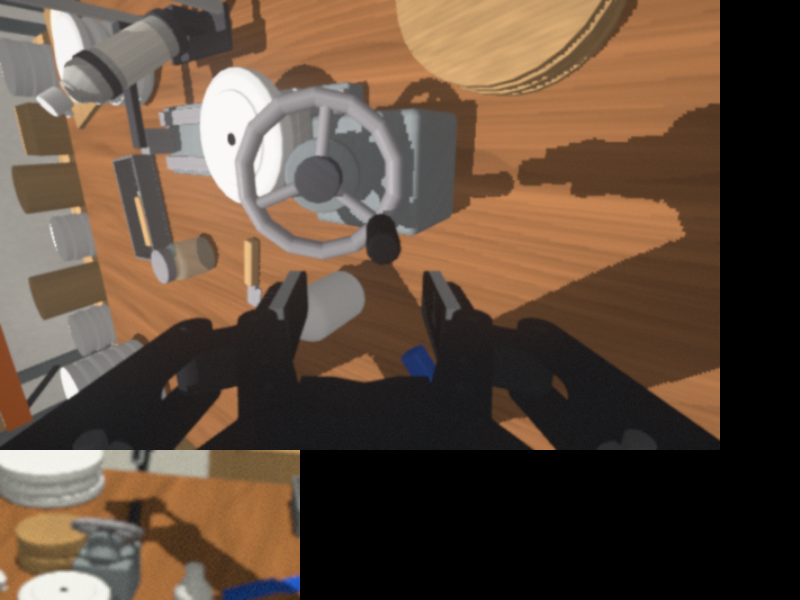

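The wrist view shows the wheel nearly face-on. Its rim outer limits are u 236–403, v 86–258 (at 1.125x), the crank end is at about (384,247) with its base at (380,222), and the scraper lies in the tray at (143,215).

```bash
python3 - <<'E'
import pickle
from h import *
from scipy.optimize import least_squares
w=pickle.load(open("c4.pkl","rb"))["wrist"]
k=1.125; c35,s35=np.cos(np.deg2rad(35)),np.sin(np.deg2rad(35))
def fr(yaw):
    Rz=R.from_euler('z',yaw).as_matrix(); return Rz@[1,0,0],Rz@[0,c35,s35],Rz@[0,-s35,c35]
def rim(p):
    e1,e2,z=fr(p[3]);a=np.linspace(0,2*np.pi,361)[:-1]
    return proj(w,np.array(p[:3])+.065*(np.outer(np.cos(a),e1)+np.outer(np.sin(a),e2)))*k
def res(p):
    q=rim(p)
    e1,e2,z=fr(p[3]);h=np.array(p[:3]);d=.058*(np.cos(p[4])*e1+np.sin(p[4])*e2)
    ends=proj(w,[h+d+.064*z])*k
    return np.hstack([q[:,0].min()-236,q[:,0].max()-403,q[:,1].min()-86,q[:,1].max()-258,ends[0]-[384,247],(p[2]-.13)*1000,(p[3]+.02)*50])
f=least_squares(res,[.55,-.25,.13,-.02,-2.2]);p=f.x;print(p.round(4),f.fun.round(1))
e1,e2,z=fr(p[3]);d=.058*(np.cos(p[4])*e1+np.sin(p[4])*e2)
print("crank mid",p[:3]+d+.038*z,"hub px",proj(w,[p[:3]])*k, "base px",proj(w,[p[:3]+d+.012*z])*k)
# yaw from hub, hole
print("hole from wrist",onz(w,(231/k,139/k),.091))
E
```

```text
[ 0.546  -0.2477  0.1289 -0.0158 -2.1842] [-1.9  1.3  0.5 -0.5  0.1  0.1 -1.1  0.2]
crank mid [ 0.51164849 -0.30782953  0.13285504] hub px [[319.03535839 177.73956952]] base px [[380.90147119 224.53927382]]
hole from wrist [ 0.57436293 -0.08171243  0.091     ]
```

>>> jog_arm(
  deltas=[-0.002,0.0135,0.03,0,0,0,0.2,-0.002,0.0135,0.07,0,0,0,0.2,-0.002,0.0135,0.095,0,0,0,0.2,-0.002,0.0135,0.103,0,0,0,0.2,-0.002,0.0135,0.103,0,0,0,-1,-0.002,0.0135,0.103,0,0,0,-1,-0.002,0.0135,0.103,0,0,0,-1,-0.002,0.0135,0.103,0,0,0,-1],
  squeeze=40,
)

```text
time: 8.5
tool_pos: [0.5135, -0.3109, 0.1359]
tcp_rot: [-2.533, 0.002, -0.006]
wrist_force: [1.5, -0.4, 7.2]
width: 0.243
grip_force: 39.6
```

>>> jog_arm(
  deltas=[0,0,0,0,0,0,-1,0,0,0,0,0,0,-1,0,0,0,0,0,0,-1],
)

```text
time: 8.8
tool_pos: [0.5135, -0.311, 0.1359]
tcp_rot: [-2.532, 0.002, -0.006]
wrist_force: [1.5, -0.1, 6.3]
width: 0.247
grip_force: 39.6
```

```bash
python3 - <<'E'
from workcell import readout
from h import *
s=readout.read_state();print(s["time"],s["tool_pos"],s["tcp_rot"],s["width"],s["grip_force"],s["wrist_force"])
Rm=R.from_rotvec([-2.528,0,0]).as_matrix()  # tool axes
th0=-2.184; c35,s35=np.cos(np.deg2rad(35)),np.sin(np.deg2rad(35))
Rt=R.from_rotvec(s["tcp_rot"]).as_matrix()
def P(t,yaw=-.016):
    Rz=R.from_euler('z',yaw).as_matrix();return .058*(np.cos(t)*(Rz@[1,0,0])+np.sin(t)*(Rz@[0,c35,s35]))
for i in range(1,27):
    print(i,(Rt.T@(P(th0-i*.25)-P(th0))).round(4).tolist())
E
```

```text
8.8 [ 0.51350894 -0.31096131  0.13586707] [-2.53244357e+00  1.97751513e-03 -6.32126074e-03] 0.24701091266368946 39.64385122060776 [ 1.51673253 -0.14442122  6.33309309]
1 [-0.0106, -0.0099, 0.0]
2 [-0.0184, -0.0221, 0.0]
3 [-0.0229, -0.0358, 0.0]
4 [-0.0239, -0.0502, 0.0]
5 [-0.0213, -0.0644, -0.0]
6 [-0.0153, -0.0776, -0.0001]
7 [-0.0062, -0.0888, -0.0001]
8 [0.0054, -0.0975, -0.0002]
9 [0.0188, -0.103, -0.0002]
10 [0.0331, -0.105, -0.0003]
11 [0.0475, -0.1034, -0.0004]
12 [0.061, -0.0983, -0.0004]
13 [0.0729, -0.09, -0.0005]
14 [0.0823, -0.0791, -0.0005]
15 [0.0888, -0.0661, -0.0005]
16 [0.0918, -0.052, -0.0005]
17 [0.0912, -0.0375, -0.0004]
18 [0.0871, -0.0237, -0.0004]
19 [0.0797, -0.0112, -0.0004]
20 [0.0694, -0.0011, -0.0003]
21 [0.0569, 0.0063, -0.0002]
22 [0.0431, 0.0103, -0.0002]
23 [0.0286, 0.0108, -0.0001]
24 [0.0145, 0.0076, -0.0]
25 [0.0016, 0.0011, -0.0]
26 [-0.0093, -0.0084, 0.0]
```

>>> jog_arm(
  deltas=[-0.0111,-0.0102,0,0,0,0,-1,-0.0193,-0.023,0,0,0,0,-1,-0.0238,-0.0375,0,0,0,0,-1,-0.0244,-0.0526,0,0,0,0,-1,-0.0211,-0.0674,0,0,0,0,-1,-0.0141,-0.0808,0,0,0,0,-1,-0.0039,-0.092,0,0,0,0,-1,0.009,-0.1,0,0,0,0,-1],
)

```text
time: 9.6
tool_pos: [0.523, -0.2308, 0.1919]
tcp_rot: [-2.538, 0.003, -0.008]
wrist_force: [2.1, -8.5, -2.3]
width: 0.243
grip_force: 39.9
```

```bash
cat > nose.py <<'E'
from workcell import readout, read_camera
import sys,pickle,cv2
from h import *
s=readout.read_state();print(s["time"],s["tool_pos"],s["tcp_rot"],s["width"],s["grip_force"],s["wrist_force"])
S=read_camera("scene");D=read_camera("side");pickle.dump({"scene":S,"side":D},open("cn.pkl","wb"))
# dark hole of the case near predicted place: along y at x=.574,z=.091
g=cv2.cvtColor(S["color"],cv2.COLOR_BGR2GRAY); g2=cv2.cvtColor(D["color"],cv2.COLOR_BGR2GRAY)
def best(c,g):
    r=[]
    for y in np.arange(-.1,.12,.001):
        o=[proj(c,[.574+a,y+b,.091])[0] for a,b in((0,0),(.02,0),(-.02,0),(0,.02),(0,-.02))]
        v=[cv2.getRectSubPix(g,(3,3),(float(u[0]),float(u[1]))).mean() for u in o]
        r.append((min(v[1:])-v[0],round(y,3)))
    return sorted(r)[::-1][:3]
print("hole y scene",best(S,g),"side",best(D,g2))
E
python3 nose.py
```

```text
9.6 [ 0.52298925 -0.23077107  0.19194922] [-2.53834136  0.00333045 -0.00756459] 0.24332863598525978 39.87992600072175 [ 2.05492418 -8.49936506 -2.25017894]
hole y scene [(np.float64(146.11111111111111), np.float64(-0.06)), (np.float64(143.22222222222223), np.float64(-0.061)), (np.float64(141.22222222222223), np.float64(-0.059))] side [(np.float64(66.55555555555554), np.float64(-0.058)), (np.float64(66.22222222222223), np.float64(-0.059)), (np.float64(62.55555555555557), np.float64(-0.06))]
```

>>> jog_arm(
  deltas=[0.0144,-0.0045,0,0,0,0,-1,0.0296,-0.0052,0,0,0,0,-1,0.0443,-0.0019,0,0,0,0,-1,0.0577,0.0051,0,0,0,0,-1,0.0689,0.0154,0,0,0,0,-1,0.077,0.0282,0,0,0,0,-1,0.0815,0.0426,0,0,0,0,-1,0.0822,0.0578,0,0,0,0,-1],
)

```text
time: 10.5
tool_pos: [0.607, -0.2762, 0.1595]
tcp_rot: [-2.532, 0.001, -0.01]
wrist_force: [3.1, -1.5, 5.5]
width: 0.242
grip_force: 40.5
```

>>> jog_arm(
  deltas=[-0.0033,0.0147,0,0,0,0,-1,-0.0103,0.0282,0,0,0,0,-1,-0.0206,0.0393,0,0,0,0,-1,-0.0334,0.0474,0,0,0,0,-1,-0.0478,0.0519,0,0,0,0,-1,-0.063,0.0526,0,0,0,0,-1,-0.0777,0.0493,0,0,0,0,-1,-0.0911,0.0423,0,0,0,0,-1],
)

```text
time: 11.3
tool_pos: [0.5142, -0.3115, 0.1354]
tcp_rot: [-2.533, 0.003, -0.009]
wrist_force: [5.6, -0.3, 9.6]
width: 0.237
grip_force: 40.8
```

```bash
python3 nose.py
```

```text
11.3 [ 0.51422286 -0.31150154  0.1354429 ] [-2.53275719  0.00344294 -0.00925042] 0.2368194214546685 40.827526143251156 [ 5.60855046 -0.28653604  9.55880307]
hole y scene [(np.float64(68.11111111111111), np.float64(-0.003)), (np.float64(66.66666666666666), np.float64(-0.002)), (np.float64(61.7777777777778), np.float64(-0.004))] side [(np.float64(73.11111111111111), np.float64(0.002)), (np.float64(72.55555555555557), np.float64(0.003)), (np.float64(72.0), np.float64(0.001))]
```

>>> jog_arm(
  deltas=[-0.0111,-0.0102,0,0,0,0,-1,-0.0193,-0.023,0,0,0,0,-1,-0.0238,-0.0375,0,0,0,0,-1,-0.0244,-0.0526,0,0,0,0,-1,-0.0211,-0.0674,0,0,0,0,-1,-0.0141,-0.0808,0,0,0,0,-1,-0.0039,-0.092,0,0,0,0,-1,0.009,-0.1,0,0,0,0,-1],
)

```text
time: 12.2
tool_pos: [0.5235, -0.2305, 0.1921]
tcp_rot: [-2.538, 0.003, -0.008]
wrist_force: [0.9, -10.1, 0.2]
width: 0.245
grip_force: 41.0
```

>>> jog_arm(
  deltas=[0.0144,-0.0045,0,0,0,0,-1,0.0296,-0.0052,0,0,0,0,-1,0.0443,-0.0019,0,0,0,0,-1,0.0577,0.0051,0,0,0,0,-1,0.0689,0.0154,0,0,0,0,-1,0.077,0.0282,0,0,0,0,-1,0.0815,0.0426,0,0,0,0,-1],
)

```text
time: 12.9
tool_pos: [0.6059, -0.2636, 0.1684]
tcp_rot: [-2.532, 0.001, -0.009]
wrist_force: [1.8, -1.5, 6.1]
width: 0.242
grip_force: 40.9
```

```bash
python3 nose.py
```

```text
12.9 [ 0.60594738 -0.26360719  0.1684176 ] [-2.53171761e+00  8.89994138e-04 -8.88149257e-03] 0.24168081286240747 40.8931839466095 [ 1.75574034 -1.45221601  6.05751539]
hole y scene [(np.float64(121.22222222222223), np.float64(0.057)), (np.float64(120.88888888888887), np.float64(0.056)), (np.float64(120.22222222222223), np.float64(0.058))] side [(np.float64(82.11111111111111), np.float64(0.059)), (np.float64(81.55555555555554), np.float64(0.06)), (np.float64(81.33333333333331), np.float64(0.058))]
```

>>> jog_arm(
  deltas=[0.0007,0.0152,0,0,0,0,-1,-0.0026,0.0299,0,0,0,0,-1,-0.0096,0.0433,0,0,0,0,-1,-0.0199,0.0545,0,0,0,0,-1,-0.0199,0.0545,0,0,0,0,-1],
)

```text
time: 13.5
tool_pos: [0.5833, -0.3115, 0.135]
tcp_rot: [-2.536, 0.005, -0.006]
wrist_force: [1.4, -7.1, 2.3]
width: 0.243
grip_force: 41.2
```

```bash
python3 nose.py
```

```text
13.5 [ 0.58330395 -0.31149894  0.1350279 ] [-2.53601624  0.00497058 -0.00564444] 0.24333763873665953 41.19360791752115 [ 1.3766184  -7.05943876  2.31052713]
hole y scene [(np.float64(162.33333333333331), np.float64(0.074)), (np.float64(159.77777777777777), np.float64(0.073)), (np.float64(158.11111111111111), np.float64(0.075))] side [(np.float64(85.11111111111111), np.float64(0.073)), (np.float64(84.77777777777777), np.float64(0.072)), (np.float64(84.66666666666669), np.float64(0.074))]
```

>>> jog_arm(
  deltas=[-0.0048,0.0037,0,0,0,0,-1,-0.0101,0.0068,0,0,0,0,-1,-0.0156,0.0093,0,0,0,0,-1,-0.0156,0.0093,0,0,0,0,-1],
)

```text
time: 14.0
tool_pos: [0.568, -0.3181, 0.1305]
tcp_rot: [-2.536, 0.003, -0.006]
wrist_force: [-0.1, -5.9, 3.5]
width: 0.244
grip_force: 41.2
```

```bash
python3 nose.py
```

```text
14.0 [ 0.56802829 -0.31806691  0.13050315] [-2.5355143   0.00349729 -0.00560855] 0.24388330648288503 41.245745765045285 [-0.0969568  -5.85841635  3.53599441]
hole y scene [(np.float64(169.55555555555554), np.float64(0.078)), (np.float64(166.33333333333331), np.float64(0.077)), (np.float64(165.0), np.float64(0.079))] side [(np.float64(91.11111111111111), np.float64(0.078)), (np.float64(91.11111111111111), np.float64(0.077)), (np.float64(87.44444444444446), np.float64(0.079))]
```

>>> jog_arm(
  deltas=[-0.0038,0.0014,0,0,0,0,-1,-0.0077,0.0025,0,0,0,0,-1,-0.0116,0.0033,0,0,0,0,-1,-0.0116,0.0033,0,0,0,0,-1],
)

```text
time: 14.5
tool_pos: [0.5567, -0.3203, 0.1289]
tcp_rot: [-2.535, 0.003, -0.006]
wrist_force: [-0.0, -5.8, 5.8]
width: 0.245
grip_force: 41.4
```

>>> jog_arm(
  deltas=[-0.004,0.0005,0,0,0,0,-1,-0.004,0.0005,0,0,0,0,-1],
)

```text
time: 14.7
tool_pos: [0.5559, -0.3204, 0.129]
tcp_rot: [-2.536, 0.004, -0.015]
wrist_force: [9.9, -3.6, 2.6]
width: 0.248
grip_force: 41.1
```

>>> jog_arm(
  deltas=[-0.004,0.0002,0,0,0,0,-1,-0.004,0.0002,0,0,0,0,-1],
)

```text
time: 14.9
tool_pos: [0.5551, -0.3204, 0.1291]
tcp_rot: [-2.537, 0.005, -0.023]
wrist_force: [19.5, -2.8, -0.9]
width: 0.246
grip_force: 40.7
```

```bash
python3 nose.py
```

```text
14.9 [ 0.55512943 -0.32044253  0.12907511] [-2.53694052  0.00482308 -0.02298287] 0.2455642666110171 40.73896487709135 [19.49598631 -2.81855158 -0.94463411]
hole y scene [(np.float64(165.44444444444446), np.float64(0.081)), (np.float64(164.55555555555554), np.float64(0.082)), (np.float64(158.22222222222223), np.float64(0.08))] side [(np.float64(91.88888888888889), np.float64(0.082)), (np.float64(90.22222222222223), np.float64(0.083)), (np.float64(89.7777777777778), np.float64(0.081))]
```

>>> jog_arm(
  deltas=[0,0,0,0,0,0,0.3,0,0,0,0,0,0,0.3,0,0,0,0,0,0,0.3,0,0,0,0,0,0,0.3,0,0,-0.02,0,0,0,0.3,0,0,-0.06,0,0,0,0.3,0,0,-0.1,0,0,0,0.3,0,0,-0.12,0,0,0,0.3],
)

```text
time: 15.8
tool_pos: [0.5476, -0.3893, 0.2284]
tcp_rot: [-2.534, 0.002, -0.004]
wrist_force: [0.8, 0.6, 0.1]
width: 0.648
grip_force: 0.0
```

>>> jog_arm(
  deltas=[0,-0.03,-0.03,-8,0,0,-1,0,-0.07,-0.05,-16,0,0,-1,-0.01,-0.11,-0.055,-24,0,0,-1,-0.02,-0.1485,-0.055,-32,0,0,-1,-0.02,-0.1485,-0.055,-35,0,0,-1,-0.02,-0.1485,-0.055,-35,0,0,-1],
)

```text
time: 16.4
tool_pos: [0.5276, -0.2943, 0.3581]
tcp_rot: [3.139, 0.003, 0.005]
wrist_force: [-1.0, 0.5, -0.1]
width: 0.003
grip_force: 0.0
```

```bash
python3 nose.py
```

```text
16.4 [ 0.52756069 -0.29434264  0.35810998] [3.13934870e+00 3.10102240e-03 5.37093602e-03] 0.0031288782928705345 0.0 [-1.0308158   0.52874237 -0.0978204 ]
hole y scene [(np.float64(163.11111111111111), np.float64(0.081)), (np.float64(161.11111111111111), np.float64(0.08)), (np.float64(157.55555555555554), np.float64(0.082))] side [(np.float64(85.55555555555557), np.float64(0.079)), (np.float64(85.33333333333331), np.float64(0.08)), (np.float64(84.22222222222223), np.float64(0.078))]
```

>>> jog_arm(
  deltas=[0,-0.049,0,0,0,0,-1,0,-0.098,0,0,0,0,-1,0,-0.147,0,0,0,0,-1,0,-0.196,0,0,8,0,-1,0.005,-0.245,0,0,16,0,-1,0.01,-0.294,0.01,0,24,0,-1,0.02,-0.342,0.03,0,32,0,-1,0.028,-0.384,0.055,0,35,0,-1],
)

```text
time: 17.3
tool_pos: [0.5545, 0.0848, 0.2997]
tcp_rot: [-2.995, 0.007, -0.947]
wrist_force: [0.5, -1.0, -0.7]
width: -0.001
grip_force: 0.0
```

>>> jog_arm(
  deltas=[0,0,0,0,0,0,-1,0,0,0,0,0,0,-1],
)

```text
time: 17.5
tool_pos: [0.5548, 0.0849, 0.2982]
tcp_rot: [2.998, -0.0, 0.934]
wrist_force: [0.5, 1.4, 0.7]
width: 0.003
grip_force: 0.0
```

```bash
python3 nose.py; python3 - <<'E'
from workcell import read_camera
import cv2,pickle,numpy as np
d=pickle.load(open("cn.pkl","rb")); d["wrist"]=read_camera("wrist"); pickle.dump(d,open("c5.pkl","wb"))
o=np.zeros((600,800,3),np.uint8)
o[:350,:560]=cv2.resize(d["wrist"]["color"],(560,350))
o[350:,:400]=cv2.resize(d["side"]["color"][180:280,230:390],(400,250),interpolation=cv2.INTER_CUBIC)
o[350:,400:]=cv2.resize(d["scene"]["color"][215:315,220:380],(400,250),interpolation=cv2.INTER_CUBIC)
cv2.imwrite("pics/m5.png",o)
E
```

```text
17.5 [0.55481521 0.08493073 0.2982203 ] [ 2.99799350e+00 -3.48245422e-04  9.34393805e-01] 0.0025651125772614535 0.0 [0.50559611 1.36063109 0.6900947 ]
hole y scene [(np.float64(78.44444444444446), np.float64(0.079)), (np.float64(78.11111111111111), np.float64(0.08)), (np.float64(77.33333333333334), np.float64(0.081))] side [(np.float64(27.66666666666667), np.float64(0.077)), (np.float64(26.888888888888886), np.float64(0.076)), (np.float64(26.0), np.float64(0.075))]
```

View pics/m5.png

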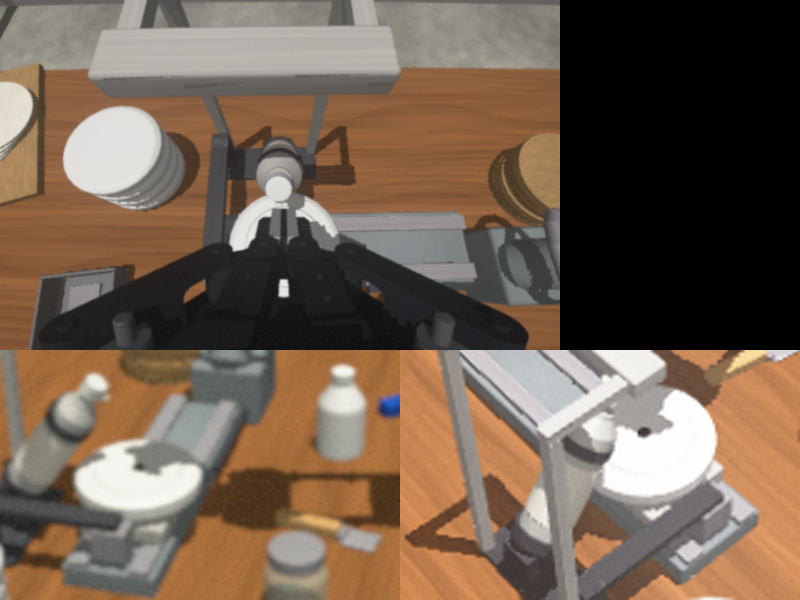

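The wrist view shows the cap disc at (278,188), which is full-res (318,215), ahead of the closed fingers. The carriage sits at the stop end. I now check the crank angle for a seated carriage and the cap position.

```bash
python3 - <<'E'
import pickle
from h import *
d=pickle.load(open("c5.pkl","rb"));w,D,S=d["wrist"],d["side"],d["scene"]
zw=np.array([0,-.574,.819]);m=np.array([.5551,-.3204,.1291])
c35,s35=.819,.574
hub=np.array([.546,-.248,.129])
for n,c in(("side",D),("scene",S)):
    g=cv2.cvtColor(c["color"],cv2.COLOR_BGR2GRAY).astype(float)
    r=[]
    for deg in range(-130,-40,2):
        t=np.deg2rad(deg);b=hub+.058*np.array([np.cos(t),c35*np.sin(t),s35*np.sin(t)])
        u=proj(c,[b+k*zw for k in(.04,.05,.06)]); r.append((np.mean([cv2.getRectSubPix(g.astype(np.float32),(3,3),tuple(map(float,x)))[:].mean() for x in u]),deg))
    r=sorted(r)[:5];print(n,[(round(float(a)),b) for a,b in r])
print("hole tri",tri(D,(286.4,226.8),S,(317.6,247.8)))
wp=(318.,214.9)
print("cap tri",tri(w,wp,D,(268.8,193.2)))
o=w["origin"];r=ray(w,wp)
for x0 in(.570,.575,.580):
    # o+k r ; x = x0+.145-.574L, z=.055+.819L
    A=np.array([[r[0],.5736],[r[2],-.8192]]);k,L=np.linalg.solve(A,[x0+.145-o[0],.055-o[2]]);print(x0,"L",L.round(4),(o+k*r).round(4))
from workcell import readout
s=readout.read_state();Rt=R.from_rotvec(s["tcp_rot"]).as_matrix();print(Rt.round(3).tolist())
for cap in([.612,.089,.2],[.617,.088,.197]): print("in tool",Rt.T@(np.array(cap)-s["tool_pos"]))
E
```

```text
side [(39, -80), (40, -78), (43, -82), (43, -76), (50, -84)]
scene [(51, -74), (51, -76), (52, -78), (52, -72), (53, -80)]
hole tri (array([0.56998932, 0.07987944, 0.08934416]), np.float64(0.001932051434814201))
cap tri (array([0.61366223, 0.08938158, 0.20193058]), np.float64(0.0017457530557644999))
0.57 L 0.1704 [0.6173 0.0898 0.1946]
0.575 L 0.1864 [0.6131 0.0895 0.2077]
0.58 L 0.2024 [0.6089 0.0893 0.2208]
[[0.819, -0.005, 0.574], [-0.004, -1.0, -0.003], [0.574, 0.0, -0.819]]
in tool [-0.01388741 -0.00622441  0.11550459]
in tool [-0.01150913 -0.00524851  0.12083295]
```

>>> jog_arm(
  deltas=[-0.0065,-0.005,0.03,0,0,0,-1,-0.0065,-0.005,0.065,0,0,0,-1,-0.0065,-0.005,0.083,0,0,0,-1,-0.0065,-0.005,0.083,0,0,0,-1],
)

```text
time: 18.05
tool_pos: [0.5984, 0.0871, 0.2275]
tcp_rot: [2.996, -0.008, 0.937]
wrist_force: [-0.8, 0.1, -0.4]
width: 0.002
grip_force: 0.0
```

>>> jog_arm(
  deltas=[0,0,0.004,0,0,0,-1,0,0,0.008,0,0,0,-1,0,0,0.008,0,0,0,-1],
)

```text
time: 18.35
tool_pos: [0.6032, 0.0893, 0.2247]
tcp_rot: [2.995, -0.004, 0.947]
wrist_force: [0.3, 1.0, 0.3]
width: -0.002
grip_force: 0.0
```

>>> jog_arm(
  deltas=[0,0,0.004,0,0,0,-1,0,0,0.004,0,0,0,-1],
)

```text
time: 18.55
tool_pos: [0.6054, 0.0898, 0.2212]
tcp_rot: [2.995, -0.002, 0.947]
wrist_force: [0.6, 1.0, 1.7]
width: -0.003
grip_force: 0.3
```

>>> jog_arm(
  deltas=[0,0,0.004,0,0,0,-1,0,0,0.004,0,0,0,-1],
)

```text
time: 18.75
tool_pos: [0.6078, 0.0899, 0.2178]
tcp_rot: [2.995, -0.002, 0.947]
wrist_force: [-1.9, -0.1, 5.5]
width: -0.002
grip_force: 2.6
```

>>> jog_arm(
  deltas=[0,0,0.004,0,0,0,-1,0,0,0.004,0,0,0,-1],
)

```text
time: 18.95
tool_pos: [0.61, 0.0899, 0.2147]
tcp_rot: [2.995, -0.002, 0.947]
wrist_force: [-5.1, 0.3, 6.6]
width: 0.0
grip_force: 3.9
```

>>> jog_arm(
  deltas=[0,0,0.003,0,0,0,-1,0,0,0.003,0,0,0,-1],
)

```text
time: 19.15
tool_pos: [0.6105, 0.09, 0.2144]
tcp_rot: [2.995, -0.003, 0.945]
wrist_force: [-28.4, -0.9, 26.2]
width: -0.003
grip_force: 18.9
```

>>> jog_arm(
  deltas=[0,0,0.003,0,0,0,-1,0,0,0.003,0,0,0,-1],
)

```text
time: 19.35
tool_pos: [0.6109, 0.09, 0.2142]
tcp_rot: [2.996, -0.004, 0.944]
wrist_force: [-55.0, -0.9, 47.4]
width: -0.003
grip_force: 35.1
```

The cap bottomed out: the force rose sharply with no further travel. I back off along the cap axis.

>>> jog_arm(
  deltas=[0,0,-0.01,0,0,0,-1,0,0,-0.04,0,0,0,-1,0,0,-0.08,0,0,0,-1,0,0,-0.11,0,0,0,-1,0,0,-0.11,0,0,0,-1],
)

```text
time: 19.85
tool_pos: [0.5505, 0.0904, 0.3042]
tcp_rot: [-2.991, 0.002, -0.956]
wrist_force: [0.7, 0.1, 0.1]
width: -0.001
grip_force: 0.0
```

```bash
python3 nose.py; python3 - <<'E'
from workcell import read_camera
import cv2,pickle,numpy as np
d=pickle.load(open("cn.pkl","rb")); d["wrist"]=read_camera("wrist")
o=np.zeros((600,800,3),np.uint8)
o[:350,:560]=cv2.resize(d["wrist"]["color"],(560,350))
o[350:,:400]=cv2.resize(d["side"]["color"][140:360,190:380],(400,250),interpolation=cv2.INTER_CUBIC)
o[350:,400:]=cv2.resize(d["scene"]["color"][225:350,280:480],(400,250),interpolation=cv2.INTER_CUBIC)
cv2.imwrite("pics/m6.png",o)
E
```

```text
19.85 [0.55051348 0.09044589 0.30416436] [-2.99128706e+00  2.15595518e-03 -9.56190164e-01] -0.0006600135954454646 0.0 [0.69155861 0.05828442 0.13830349]
hole y scene [(np.float64(79.00000000000001), np.float64(0.08)), (np.float64(78.66666666666666), np.float64(0.079)), (np.float64(78.11111111111111), np.float64(0.081))] side [(np.float64(20.1111111111111), np.float64(0.077)), (np.float64(19.555555555555557), np.float64(0.076)), (np.float64(18.888888888888886), np.float64(0.075))]
```

View pics/m6.png

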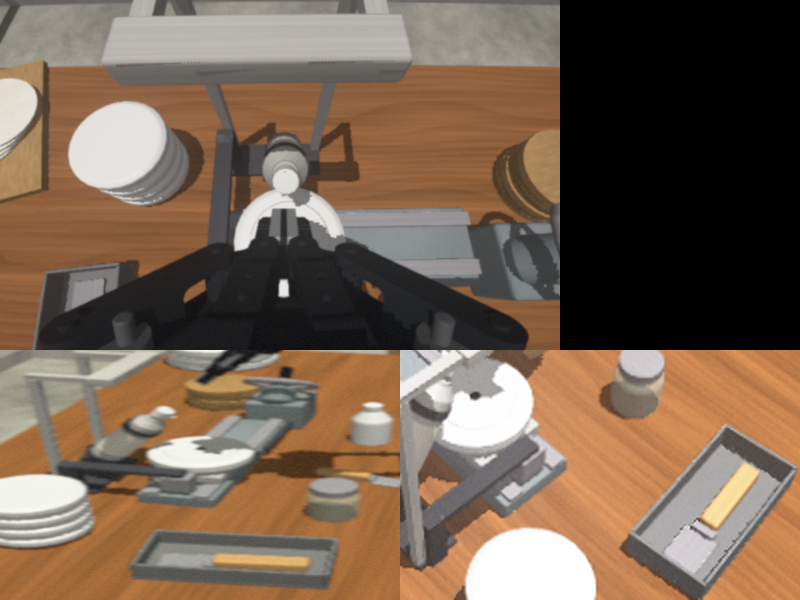

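The scraper lies flat and centred in the tray (scene crop (710,520)). The case is at the stop with the hole unmoved, the cap is up, and the arm touches nothing.

```bash
python3 -c "
from workcell import finish_job
print(finish_job())"
```

```text
the job is handed in; nothing more can be done
None
```

The job is handed in, with no verdict returned: the scraper lies flat in the tray, the carriage was wound up to the stop (the wheel resisted firmly and the crank angle held after release), and the cap was pressed to its end and released.

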